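# Slide the locked cuvette carriage home into the photometer

## Robot

A 6-joint arm with a two-finger parallel gripper is mounted at the origin on the work surface. World frame = base frame: x ahead of the robot, y to its left, z up, the work surface at z = 0. Lengths are in m, angles in rad, forces in N, time in s.
With the tool pointing down it reaches from about 0.425 to 1.125 m from the base axis. Payload 14.9 kg.
Tool frame: the origin (TCP) lies midway between the tips of the shut fingers; the grasp point (between the pads) lies 19 mm behind it (hold_point_z is the distance from the TCP to the grasp point, in m); z points along the fingers, x is the direction in which the jaws open and shut, and the axes are right-handed (so a half turn about z gives the same grasp; the last joint's range is limited). The gripper opens to 91 mm and grips with 3 to 60 N. Pads are 32 mm wide; open, the fingers measure 118 mm over their backs; the gripper's body (76 mm by 178 mm) begins 60 mm behind the grasp point.
Start: joints at [-0.033, 0.379, 1.734, -0, 1.028, -0.033], TCP at [0.7, -0, 0.214] pointing down, gripper open.
Joint ranges: [-2.77, 2.77], [-0.74, 2.19], [0, 2.66], [-1.06, 4.2], [0.31, 2.87], [-3.08, 3.08]. Speed limits (rad/s): [1.89, 1.89, 2.39, 3.14, 3.14, 3.14].

## Interface

Orientations are given as a unit quaternion [x, y, z, w].
In Python, from station import observe, capture, camera_info, job_done, hold_point_z gives the robot as it stands. The module is installed in compiled form; this text tells all that it offers.
- The arm moves only by the tool move_arm, never from a script. Its argument "steps" is text: rows parted by semicolons, each of 7 numbers parted by spaces: the turn, a rotation vector about the world's x, y, z in degrees, then the shift along the world's x, y, z in m, then the closure, from 0 (fully open) to 1 (shut). A call has 1 to 20 rows; each row shifts and turns the commanded pose from where the row before left it; what a row does not reach is not made up. A row lasts 1/8 s, in which the tool goes at most 62.5 mm and 10.7 degrees, less where a joint would pass 70% of its speed; a pose out of reach is approached as far as the arm can. A call with a gripper value outside its range is refused whole. The fingers move at their own pace and stop on an object; "force" is the grip in N (left out, the last holds). Time passes only in rows, so rows that do not move let the fingers close. It gives the time, the measured TCP pose, the force and the opening at its end, in the units of the state.
- observe(): the state, without advancing time (a new reading comes with each control period).
- capture(name): name is "scene" or "side" or "wrist"; returns the picture (420x560x3 uint8, blue, green, red); there is no depth.
- camera_info(name): a dict with "fx", "fy", "cx", "cy" (pixels), "camera_from_world" (4x4, takes a point from world to camera coordinates); the wrist camera has in their place "mount" (4x4, takes a point from camera to tool coordinates, whose origin is the TCP and whose axes are the tool frame's). Camera axes: x right, y down, z forward; pixel columns grow to the right and rows downward; lengths in m; the calibration is good to about 2 mm. The wrist camera is an equidistant fisheye: a pixel r from the principal point sees the ray r / f radians off the axis. A picture is of the moment at which its call begins: read the wrist's pose just before it. camera_info takes no time and is no camera call.
- job_done(): hands the job in, once; it reports no verdict.
The state is a dict: "t": time; "qpos": joint angles; "qvel": joint speeds; "tau": joint torques, N m; "tool_pos": TCP position; "tcp_rot": TCP orientation; "wrist_force": force on the tool from outside, world axes, zero at the start; "moment": the same for the moment, N m; "grip_width": finger opening in m.
Only numpy, scipy, OpenCV 4.12 (cv2) and the standard library are available. Lean on these libraries where they do the work, as an engineer would, in place of code of your own. Each camera call takes 0.05 s, during which the arm holds its last target. There are 200 camera calls.

## Task

Press the lock button on the photometer's sample carriage down with the fingertips and, holding it down, slide the carriage along its rail into the photometer until it is fully home against its end stops. Then let go so that the button springs up and locks the carriage there. Do not force the carriage along while it is locked, do not pick anything up, and leave the bottle, beaker and vial where they stand.

Things in the scene. Friction and masses are not known exactly. Their poses are not given: they have to be found in the camera images.
- stage: bench photometer with its sample rail, 500 mm long, fixed to the bench. Origin on the bench surface under the rail's centre line, half-way along the button's travel. Its +y is the slide direction, level, along the rail to the photometer; +z up. Base plate 110 mm wide, rail top 20 mm high. White photometer housing, 190 mm wide, 126 mm high, at y = 160 to 330 mm, with a tunnel in its front
- lock_top (a point): centre of the lock button's top: a flat black ribbed pad, 44 mm across the rail, 46 mm along it, top 46 mm above the bench when up; it moves with button and carriage and is pressed straight down. It lies in a well, open to both sides, midway between two solid aluminium shoulders of the carriage, 58 mm apart along the rail (each 20 mm thick, 88 mm wide, top 55 mm above the bench)
- lock (a joint): how far the button is pressed, m: 0 = up, 0.008 = fully down. Sprung up: about 3 N starts it, 5 N takes it fully down. A tooth under it locks the carriage positively in notches 16 mm apart (play 1 mm each way), one the starting place, the last, with 2.5 mm play, at the end stops; the carriage is free only while the button is pressed more than 4 mm, and let up midway it drops into the next notch
- carriage (a joint): carriage position along the rail, m: grows towards the photometer, starts near 0, 0.16 = against the end stops (fully home). At value q the pad's centre lies at y = q - 0.08 in the stage's frame, on the rail's centre line. Unlocked it needs about 2 N to slide: a fingertip on the pad carries it by friction, or by pushing on the shoulder ahead
- stop (a point): midway between the two dark end-stop posts, at their top (38 mm above the bench), on the plane the carriage's front shoulder meets when fully home. The posts stand either side of the rail, each 14 mm square
- cuvettes (a point): centre of the row of four capped cuvettes at their top, 74 mm above the bench; they are fixed to a narrow tray ahead of the carriage block, ride with it, and lie 81 to 163 mm from the pad's centre towards the photometer
- bottle_mid (a point): centre of a loose amber jar with a blue cap, 64 mm in diameter, 125 mm high, standing beyond the rail; leave alone
- beaker_mid (a point): centre of a loose open glass beaker, 68 mm in diameter, 85 mm high, standing on the robot's side of the rail; leave alone
- vial_mid (a point): centre of a loose small glass vial with a white cap, 28 mm in diameter, 60 mm high, standing beyond the rail; leave alone

How it is judged:
By the outcome, as a careful person would: the job done as asked, in the order asked, and still so for the second after the job is handed in, with the robot touching nothing.
It also fails if it takes over 40 s, if anything falls off the work surface, if the arm or the gripper's body presses on something with over 40 N, if the wrist force passes 120 N, or if a joint passes its speed limit or range.

## Working session

There is one attempt and no reset: what is moved stays moved. The work goes in short steps, Python scripts to look and compute and a tool call to move; the robot and the scene stay as the last step left them, time stands still between calls to the robot, and variables do not carry over. Pictures are saved under pics/ and viewed, about 8 in all and at most 12, crops included, and the job is handed in when it is done.

Besides the shell and the picture viewer there is one more tool, called after "Emit:" as name(argument=value, ...) on one line, values as JSON. move_arm: Moves the arm, as the interface text tells. Its arguments: {"type":"object","properties":{"steps":{"type":"string"},"force":{"type":"number"}},"required":["steps"]}

```bash
mkdir -p pics
python3 - <<'E'
from station import *
import cv2,numpy as np
s=observe();print(s['t'],s['tool_pos'],s['tcp_rot'],s['grip_width'],hold_point_z)
for n in("scene","side"):
    cv2.imwrite(f"pics/{n}0.png",capture(n));c=camera_info(n);print(n,c["fx"],c["fy"],c["cx"],c["cy"],np.round(c["camera_from_world"],3).tolist())
print({k:np.round(v,4).tolist() for k,v in camera_info("wrist").items()})
E
```

```text
0.0 [ 6.99592407e-01 -1.31075186e-05  2.13303301e-01] [ 9.99999841e-01 -1.54695324e-06 -5.63024681e-04 -1.46496001e-05] 0.09150276785062281 0.0188
scene 450.5484569373757 450.5484569373757 275.7181985242523 199.81486509796585 [[-0.658, 0.753, 0.013, 0.401], [0.602, 0.536, -0.592, -0.328], [-0.452, -0.382, -0.806, 1.1], [0.0, 0.0, 0.0, 1.0]]
side 394.563721050002 394.563721050002 276.17420214226746 208.9424010083687 [[0.765, -0.644, 0.017, -0.475], [-0.455, -0.558, -0.694, 0.348], [0.457, 0.523, -0.719, 0.594], [0.0, 0.0, 0.0, 1.0]]
{'fx': 325.1923, 'fy': 325.1923, 'cx': 276.5141, 'cy': 206.0949, 'mount': [[1.0, 0.0001, 0.0003, 0.0003], [-0.0001, 0.9628, 0.2701, -0.0753], [-0.0003, -0.2701, 0.9628, -0.1708], [0.0, 0.0, 0.0, 1.0]]}
```

View pics/scene0.png

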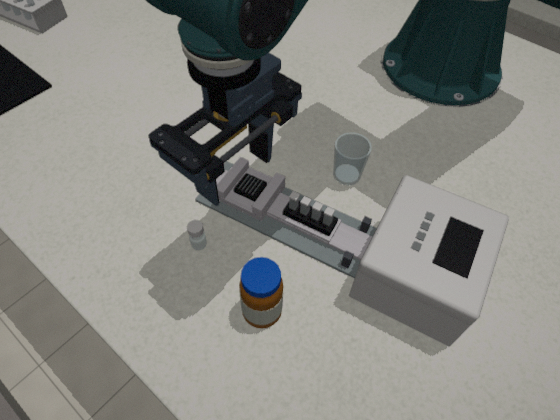

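View pics/side0.png

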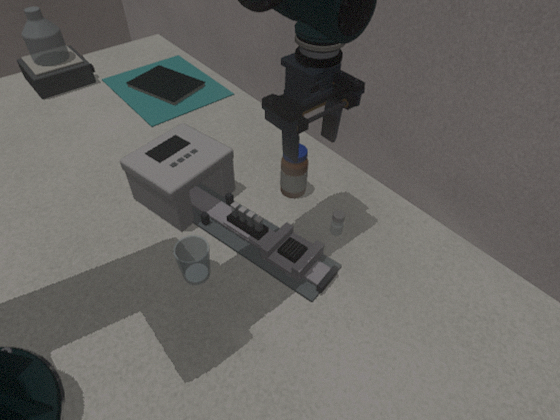

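The scene picture shows the pad near (250,187), cuvettes at about (312,210), and stop posts at (366,224) and (347,258). The side picture shows the pad near (291,250). I'll locate the pad and stops with rays, and take a wrist view.

```bash
cat > h.py <<'E'
import numpy as np,cv2
from station import *
from scipy.spatial.transform import Rotation as R
def ray(n,u,v,s=None):
    c=camera_info(n)
    if n!="wrist":
        M=np.linalg.inv(c["camera_from_world"]);d=np.array([(u-c["cx"])/c["fx"],(v-c["cy"])/c["fy"],1.])
    else:
        T=np.eye(4);T[:3,:3]=R.from_quat(s['tcp_rot']).as_matrix();T[:3,3]=s['tool_pos'];M=T@c["mount"]
        p=np.array([u-c["cx"],v-c["cy"]]);r=np.hypot(*p)+1e-9;a=r/c["fx"];d=np.r_[p/r*np.sin(a),np.cos(a)]
    return M[:3,3],M[:3,:3]@d
def onz(n,u,v,z,s=None):
    o,d=ray(n,u,v,s);return o+d*(z-o[2])/d[2]
def tri(a,b):
    (o,d),(p,e)=a,b;d=d/np.linalg.norm(d);e=e/np.linalg.norm(e)
    k=np.linalg.lstsq(np.c_[d,-e],p-o,rcond=None)[0];A=o+k[0]*d;B=p+k[1]*e
    return (A+B)/2,np.linalg.norm(A-B)
def dark(img,x0,y0,x1,y1,th=50):
    m=np.zeros(img.shape[:2],np.uint8);m[y0:y1,x0:x1]=(img.max(2)<th)[y0:y1,x0:x1]
    m=cv2.morphologyEx(m,cv2.MORPH_CLOSE,np.ones((5,5)))
    n,_,st,ce=cv2.connectedComponentsWithStats(m)
    return [(ce[i].round(1).tolist(),st[i].tolist()) for i in range(1,n) if st[i][4]>25]
E
python3 - <<'E'
from h import *
a=cv2.imread("pics/scene0.png");b=cv2.imread("pics/side0.png")
print(dark(a,228,168,275,203));print(dark(b,275,235,313,268))
print("posts",dark(a,338,212,374,270),dark(b,195,185,236,230))
s=observe();w=capture("wrist");cv2.imwrite("pics/w0.png",w)
for n,u,v,z in(("scene",250,187,.046),("side",292,250,.046),("scene",366,222,.038),("scene",347,257,.038)):print(n,onz(n,u,v,z).round(4))
c=np.hstack([cv2.resize(a[150:280,190:390],(800,520),interpolation=2)])
d=cv2.resize(b[180:310,170:350],None,fx=4,fy=4,interpolation=2)
cv2.imwrite("pics/c0.png",c)
E
```

```text
[([249.9, 187.0], [234, 174, 33, 27, 534])]
[([291.8, 249.8], [277, 238, 30, 25, 434])]
posts [([364.2, 227.0], [360, 222, 10, 11, 69]), ([345.8, 262.0], [341, 257, 11, 11, 72])] [([228.6, 198.6], [225, 194, 8, 12, 71]), ([204.7, 218.5], [200, 212, 10, 13, 87]), ([231.5, 218.8], [227, 214, 9, 12, 70])]
scene [ 0.6082 -0.064   0.046 ]
side [ 0.6011 -0.0719  0.046 ]
scene [0.5264 0.1337 0.038 ]
scene [0.6043 0.1495 0.038 ]
```

View pics/w0.png

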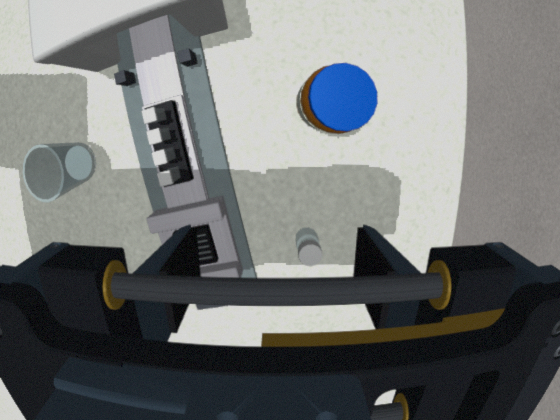

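View pics/c0.png

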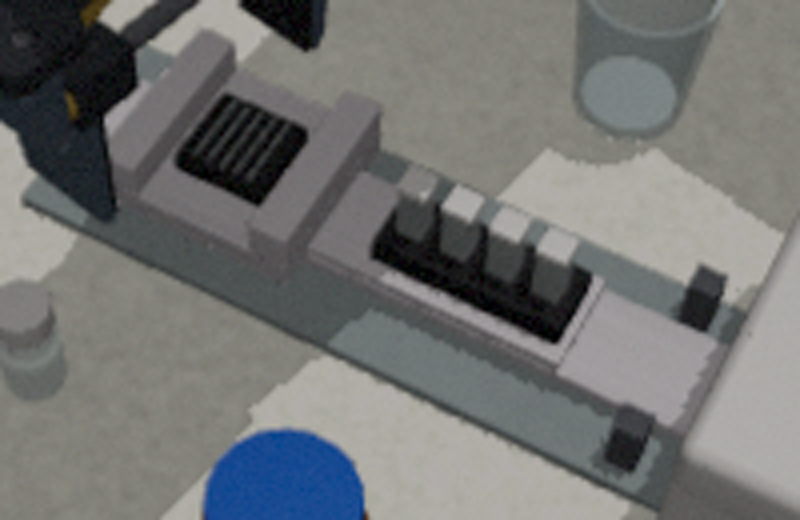

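The wrist view shows the posts at (191,57) and (125,76), the rail running up-left, and the pad partly hidden by a finger. The crop shows post tops at about scene (367,219) and (348,254.5), with the pad clear.

Run:
```python
from h import *
s=observe()
print("pad",tri(ray("scene",250,187),ray("side",291.8,249.8)))
w=cv2.imread("pics/w0.png");b=cv2.imread("pics/side0.png")
print("wposts",dark(w,110,40,205,92,70),)
pa=[onz("scene",367.2,218.8,.038),onz("side",204.7,214.5,.038),onz("wrist",190,57,.038,s)]
pb=[onz("scene",348.2,254.5,.038),onz("side",228.6,195,.038),onz("wrist",124.5,75,.038,s)]
print(np.round(pa,4),np.round(pb,4),sep="\n")
# base plate edge wrist (right edge) pts at z~.0
hsv=cv2.cvtColor(w,cv2.COLOR_BGR2HSV)
for y in range(90,270,20):print(y,w[y,200:262:6].tolist() if y==170 else "")
# cuvette caps
for q in((437,187),(463,200),(509,222),(556,246)):print(onz("scene",190+q[0]/4,150+q[1]/4,.074).round(4))
for q in((160,110),(166,135),(170,155),(174,178)):print(onz("wrist",*q,.074,s).round(4))
im=cv2.resize(b[180:310,170:350],None,fx=4,fy=4,interpolation=cv2.INTER_CUBIC);cv2.imwrite("pics/c1.png",im)
```

```text
pad (array([ 0.60469889, -0.06764736,  0.03954201]), np.float64(7.739669609808164e-05))
wposts [([190.6, 59.4], [181, 49, 17, 17, 131]), ([128.4, 78.5], [118, 70, 18, 16, 157])]
[[0.5195 0.1315 0.038 ]
 [0.5221 0.1292 0.038 ]
 [0.6073 0.1439 0.038 ]]
[[0.5992 0.1482 0.038 ]
 [0.599  0.1467 0.038 ]
 [0.5288 0.1314 0.038 ]]
90 
110 
130 
150 
170 [[103, 98, 99], [97, 95, 86], [101, 98, 89], [99, 99, 87], [97, 96, 86], [130, 134, 132], [159, 167, 165], [155, 163, 160], [163, 169, 166], [208, 213, 212], [211, 214, 214]]
190 
210 
230 
250 
[0.5832 0.0283 0.074 ]
[0.5812 0.0409 0.074 ]
[0.5773 0.0625 0.074 ]
[0.574  0.0846 0.074 ]
[0.5856 0.0862 0.074 ]
[0.5911 0.0609 0.074 ]
[0.5944 0.0408 0.074 ]
[0.5972 0.0175 0.074 ]
```

View pics/c1.png

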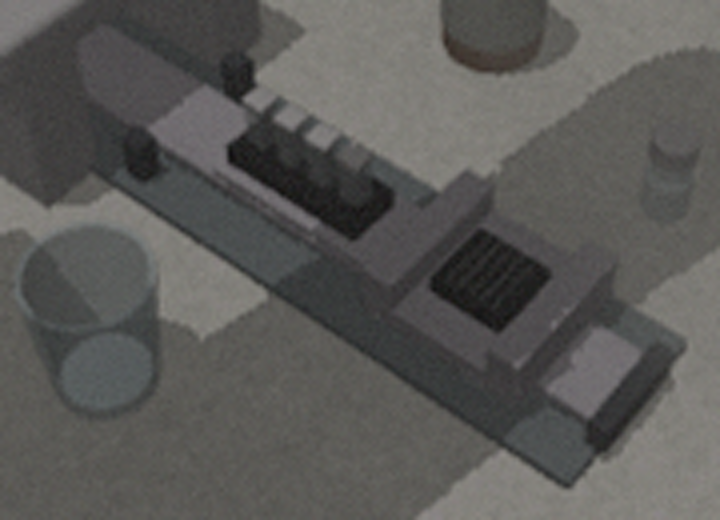

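Run:
```python
from h import *
s=observe();d=np.array([-.207,.978]);n=np.array([.978,.207]);pad=np.array([.605,-.068])
w=cv2.imread("pics/w0.png");a=cv2.imread("pics/scene0.png")
for nm,im in(("wrist",w),("scene",a)):
    m=cv2.inRange(cv2.cvtColor(im,cv2.COLOR_BGR2HSV),(105,150,60),(125,255,255));k=cv2.connectedComponentsWithStats(m);i=1+k[2][1:,4].argmax()
    p=onz(nm,*k[3][i],.12,s)[:2];print(nm,"bottle",p.round(3),"along",((p-pad)@d).round(3),"across",((p-pad)@n).round(3))
for t,u,v,z in(("beaker",60,172,.085),("vial",307,236,.06)):
    p=onz("wrist",u,v,z,s)[:2];print(t,p.round(3),((p-pad)@d).round(3),((p-pad)@n).round(3))
```

```text
wrist bottle [0.753 0.093] along 0.127 across 0.179
scene bottle [0.754 0.096] along 0.13 across 0.18
beaker [0.463 0.03 ] 0.125 -0.119
vial [ 0.733 -0.049] -0.008 0.129
```

Bottle, beaker and vial clear the gripper if its long axis lies across the rail. I'll shut the gripper, yaw +12° and move above the pad.

Emit:
move_arm(steps="0 0 3 -0.024 -0.017 -0.02 1;0 0 3 -0.024 -0.017 -0.02 1;0 0 3 -0.024 -0.017 -0.02 1;0 0 3 -0.023 -0.017 -0.02 1;0 0 0 0 0 -0.02 1;0 0 0 0 0 -0.01 1;0 0 0 0 0 0 1;0 0 0 0 0 0 1", force=20)

```text
t: 1.15
tool_pos: [0.6058, -0.0677, 0.1044]
tcp_rot: [0.995, 0.105, 0.0, 0.0]
wrist_force: [0.7, 0.5, -0.6]
grip_width: 0.0139
```

Run:
```python
from h import *
s=observe();print(s['t'],s['tool_pos'],s['grip_width'],s['wrist_force'],R.from_quat(s['tcp_rot']).as_matrix().round(3))
a=capture("scene")[130:260,180:360];b=capture("side")[170:310,170:350]
w=capture("wrist");cv2.imwrite("pics/w1.png",w)
f=lambda i:cv2.resize(i,(400,300),interpolation=2)
cv2.imwrite("pics/m1.png",np.vstack([np.hstack([f(a),f(b)]),np.hstack([f(w),f(w)*0])]))
```

```text
1.15 [ 0.60580289 -0.06771108  0.10443322] 0.013881198110775676 [ 0.65958053  0.46699197 -0.61875082] [[ 0.978  0.208  0.001]
 [ 0.208 -0.978 -0.   ]
 [ 0.001  0.    -1.   ]]
```

View pics/m1.png

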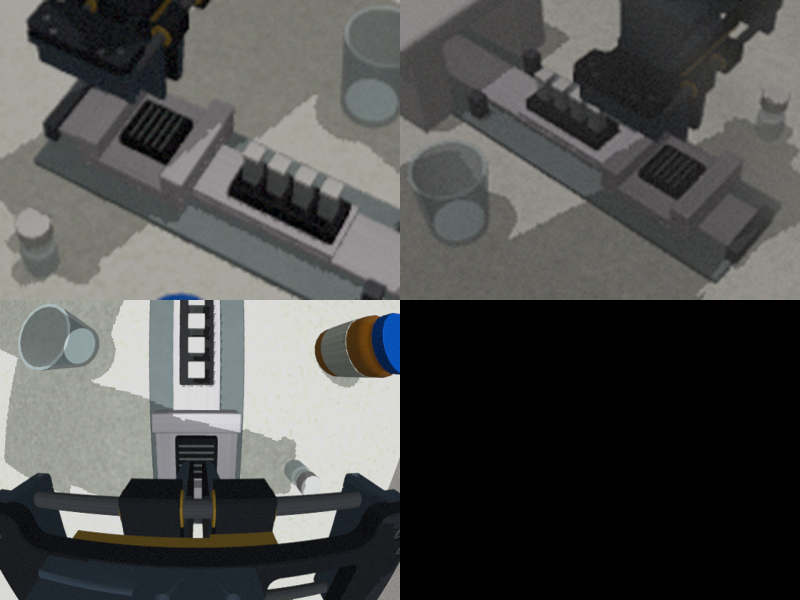

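The wrist view shows the rail upright in the picture, so the yaw is right, with the pad centred under the fingers. Its front edge is at about row 189, columns 246–303. I'll check the centring numerically.

Run:
```python
from h import *
s=observe();d=np.array([-.208,.978]);n=np.array([.978,.208]);w=cv2.imread("pics/w1.png")
g=w.max(2)
print("col275",[(r,int(g[r,275])) for r in range(140,205,1)][::2])
print("row195",[(c,int(g[195,c])) for c in range(210,345,3)])
for u,v,z in((246,189,.046),(303,189,.046),(275,180,.055),(275,160,.055)):
    p=onz("wrist",u,v,z,s)[:2]-s['tool_pos'][:2];print(u,v,"along",(p@d).round(4),"across",(p@n).round(4))
```

```text
col275 [(140, 219), (142, 220), (144, 221), (146, 219), (148, 220), (150, 219), (152, 221), (154, 116), (156, 100), (158, 139), (160, 216), (162, 220), (164, 219), (166, 220), (168, 218), (170, 160), (172, 149), (174, 150), (176, 147), (178, 149), (180, 146), (182, 145), (184, 141), (186, 130), (188, 129), (190, 36), (192, 19), (194, 27), (196, 33), (198, 28), (200, 29), (202, 40), (204, 87)]
row195 [(210, 165), (213, 98), (216, 101), (219, 143), (222, 147), (225, 144), (228, 143), (231, 144), (234, 148), (237, 145), (240, 152), (243, 152), (246, 24), (249, 25), (252, 28), (255, 24), (258, 23), (261, 27), (264, 29), (267, 27), (270, 28), (273, 28), (276, 29), (279, 29), (282, 27), (285, 26), (288, 26), (291, 29), (294, 31), (297, 28), (300, 25), (303, 25), (306, 151), (309, 148), (312, 151), (315, 147), (318, 150), (321, 149), (324, 147), (327, 143), (330, 149), (333, 101), (336, 102), (339, 144), (342, 155)]
246 189 along 0.0237 across -0.0219
303 189 along 0.0237 across 0.0194
275 180 along 0.0321 across -0.0008
275 160 along 0.046 across -0.0008
```

Pad centre is within 1–2 mm of the TCP. Descending.

Emit:
move_arm(steps="0 0 0 0 0 -0.025 1;0 0 0 0 0 -0.018 1;0 0 0 0 0 -0.008 1;0 0 0 0 0 -0.004 1;0 0 0 0 0 0 1")

```text
t: 1.92
tool_pos: [0.6052, -0.068, 0.0491]
tcp_rot: [0.995, 0.105, 0.0, 0.0]
wrist_force: [0.7, -0.4, -0.4]
grip_width: 0.0002
```

Emit:
move_arm(steps="0 0 0 0 0 -0.003 1;0 0 0 0 0 -0.003 1;0 0 0 0 0 0 1")

```text
t: 2.3
tool_pos: [0.6054, -0.0681, 0.0432]
tcp_rot: [0.995, 0.105, 0.0, 0.0]
wrist_force: [1.5, -0.1, 4.1]
grip_width: 0.0002
```

Emit:
move_arm(steps="0 0 0 0 0 -0.002 1;0 0 0 0 0 -0.002 1;0 0 0 0 0 0 1")

```text
t: 2.68
tool_pos: [0.6054, -0.0681, 0.039]
tcp_rot: [0.995, 0.105, 0.0, 0.0]
wrist_force: [3.3, -0.5, 3.6]
grip_width: 0.0002
```

Emit:
move_arm(steps="0 0 0 0 0 -0.002 1;0 0 0 0 0 0 1")

```text
t: 2.92
tool_pos: [0.6057, -0.0682, 0.0381]
tcp_rot: [0.995, 0.105, 0.0, 0.0]
wrist_force: [-2.0, 0.3, 21.2]
grip_width: 0.0008
```

Bottomed at 21 N, which is fully down. I'll ease slightly and start sliding along (-0.208, 0.978).

Emit:
move_arm(steps="0 0 0 0 0 -0.000 1;0 0 0 -0.0004 0.002 0.0004 1;0 0 0 -0.0008 0.004 0 1;0 0 0 -0.0012 0.0055 0 1;0 0 0 -0.0012 0.0055 0 1;0 0 0 -0.0006 0.003 0 1;0 0 0 0 0 0 1")

```text
t: 3.8
tool_pos: [0.6013, -0.0479, 0.0381]
tcp_rot: [0.995, 0.105, 0.0, 0.0]
wrist_force: [-0.9, 1.5, 15.3]
grip_width: 0.0004
```

Run:
```python
from h import *
s=observe();print(s['t'],s['tool_pos'],s['wrist_force'])
w=capture("wrist");cv2.imwrite("pics/w2.png",w);g=w.max(2)
print([(r,int(g[r,275])) for r in range(20,215,3)])
b=capture("side");cv2.imwrite("pics/side2.png",b)
cv2.imwrite("pics/m2.png",np.hstack([cv2.resize(w,(400,300)),cv2.resize(b[170:310,170:350],(400,300),interpolation=2)]))
```

```text
3.8 [ 0.60128329 -0.0478548   0.03811819] [-0.86605353  1.51266062 15.31320506]
[(20, 139), (23, 221), (26, 220), (29, 221), (32, 220), (35, 220), (38, 221), (41, 221), (44, 220), (47, 219), (50, 219), (53, 87), (56, 66), (59, 64), (62, 60), (65, 31), (68, 35), (71, 204), (74, 220), (77, 220), (80, 222), (83, 220), (86, 220), (89, 221), (92, 221), (95, 221), (98, 221), (101, 222), (104, 124), (107, 28), (110, 29), (113, 34), (116, 55), (119, 149), (122, 215), (125, 220), (128, 218), (131, 220), (134, 222), (137, 221), (140, 219), (143, 219), (146, 221), (149, 221), (152, 219), (155, 222), (158, 220), (161, 221), (164, 220), (167, 108), (170, 98), (173, 104), (176, 191), (179, 219), (182, 217), (185, 218), (188, 158), (191, 150), (194, 148), (197, 147), (200, 150), (203, 151), (206, 147), (209, 142), (212, 133)]
```

View pics/m2.png

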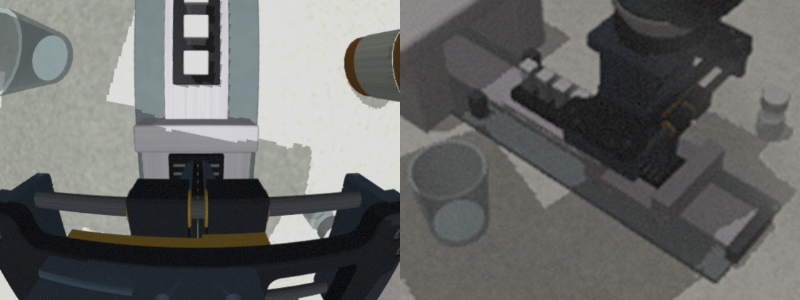

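Run:
```python
from h import *
s=observe();d=np.array([-.208,.978])
for v in(175,187.5,213.5):
    z=.055 if v<210 else .038
    p=onz("wrist",275,v,z,s)[:2]-s['tool_pos'][:2];print(v,(p@d).round(4))
```

```text
175 0.0475
187.5 0.0414
213.5 0.023
```

The front shoulder stands at the same offset from the tool as before (47.5 mm against 46.5 mm), so the carriage rides along and is unlocked. Sliding on.

Emit:
move_arm(steps="0 0 0 -0.0008 0.004 0 1;0 0 0 -0.0015 0.007 0 1;0 0 0 -0.0017 0.008 0 1;0 0 0 -0.0017 0.008 0 1;0 0 0 -0.0017 0.008 0 1;0 0 0 -0.0017 0.008 0 1;0 0 0 -0.0017 0.008 0 1;0 0 0 -0.0017 0.008 0 1;0 0 0 -0.0017 0.008 0 1;0 0 0 -0.0017 0.008 0 1;0 0 0 -0.0017 0.008 0 1;0 0 0 -0.0017 0.008 0 1;0 0 0 -0.0017 0.008 0 1;0 0 0 -0.0017 0.008 0 1;0 0 0 -0.0015 0.007 0 1;0 0 0 -0.0013 0.006 0 1;0 0 0 -0.0008 0.004 0 1;0 0 0 0 0 0 1")

```text
t: 6.15
tool_pos: [0.5751, 0.0763, 0.0381]
tcp_rot: [0.995, 0.105, 0.001, -0.0]
wrist_force: [-0.2, 1.2, 14.6]
grip_width: 0.0004
```

Emit:
move_arm(steps="0 0 0 -0.0008 0.004 0 1;0 0 0 -0.0006 0.003 0 1;0 0 0 -0.0004 0.002 0 1;0 0 0 0 0 0 1")

```text
t: 6.65
tool_pos: [0.5733, 0.0852, 0.0381]
tcp_rot: [0.995, 0.105, 0.001, -0.0]
wrist_force: [-1.1, 1.1, 15.1]
grip_width: 0.0001
```

Emit:
move_arm(steps="0 0 0 -0.0004 0.002 0 1;0 0 0 0 0 0 1")

```text
t: 6.9
tool_pos: [0.5729, 0.0871, 0.0381]
tcp_rot: [0.995, 0.105, 0.0, 0.0]
wrist_force: [-1.2, 0.1, 16.0]
grip_width: 0.0003
```

Emit:
move_arm(steps="0 0 0 -0.0004 0.002 0 1;0 0 0 0 0 0 1")

```text
t: 7.15
tool_pos: [0.5726, 0.0885, 0.0381]
tcp_rot: [0.994, 0.105, 0.001, 0.0]
wrist_force: [1.4, -8.3, 14.9]
grip_width: 0.0007
```

Emit:
move_arm(steps="0 0 0 -0.0004 0.002 0 1;0 0 0 0 0 0 1")

```text
t: 7.4
tool_pos: [0.5724, 0.0903, 0.0381]
tcp_rot: [0.994, 0.105, 0.001, 0.001]
wrist_force: [2.2, -9.7, 14.6]
grip_width: 0.0006
```

Contact with the stops: −8 to −10 N along the rail at 160 mm of travel. Lifting straight up.

Emit:
move_arm(steps="0 0 0 0 0 0.002 1;0 0 0 0 0 0.003 1;0 0 0 0 0 0.004 1;0 0 0 0 0 0.005 1;0 0 0 0 0 0.02 1;0 0 0 0 0 0.03 1;0 0 0 0 0 0.03 1;0 0 0 0 0 0.03 1;0 0 0 0.02 -0.05 0.02 1;0 0 0 0.02 -0.05 0 1;0 0 0 0 0 0 1")

```text
t: 8.78
tool_pos: [0.6124, -0.0115, 0.1828]
tcp_rot: [0.995, 0.103, 0.001, 0.0]
wrist_force: [-0.2, 0.4, 0.3]
grip_width: 0.0004
```

Run:
```python
from h import *
s=observe();print(s['t'],s['tool_pos'],s['wrist_force'])
w=capture("wrist");a=capture("scene");b=capture("side")
for n,i in(("w",w),("scene",a),("side",b)):cv2.imwrite(f"pics/{n}3.png",i)
f=lambda i:cv2.resize(i,(400,300),interpolation=2)
cv2.imwrite("pics/m3.png",np.vstack([np.hstack([f(a[150:280,220:400]),f(b[150:290,150:340])]),np.hstack([f(w),f(w[60:270,140:420])])]))
```

```text
8.775 [ 0.61243102 -0.01150387  0.1828342 ] [-0.22911958  0.43370882  0.26649694]
```

View pics/m3.png

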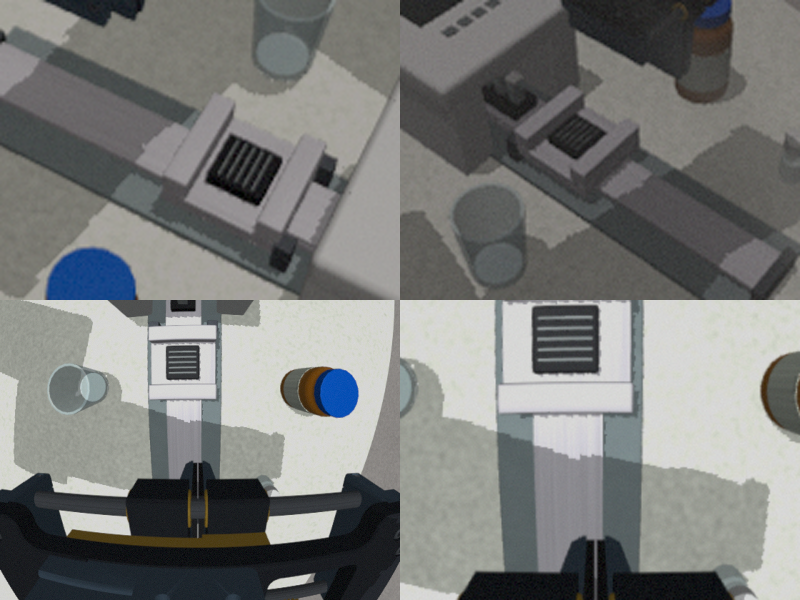

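The carriage stands with its front shoulder against the dark posts and no gap visible. Now a check on pad height and position.

Run:
```python
from h import *
a=cv2.imread("pics/scene3.png");b=cv2.imread("pics/side3.png");w=cv2.imread("pics/w3.png");s=observe()
A=dark(a,308,203,352,243);B=dark(b,215,198,255,228);W=dark(w,225,55,290,115,75);print(A,B,W)
g=lambda L:max(L,key=lambda t:t[1][4])[0]
p,e=tri(ray("scene",*g(A)),ray("side",*g(B)));print(p.round(4),e.round(4),"moved",np.hypot(*(p[:2]-[.6047,-.0676])).round(4))
print("wrist",onz("wrist",*g(W),.046,s).round(4),"s/w tri",tri(ray("scene",*g(A)),ray("wrist",*g(W),s)),"side/w",tri(ray("side",*g(B)),ray("wrist",*g(W),s)))
```

```text
[([329.4, 223.5], [313, 209, 34, 30, 607])] [([232.7, 213.1], [220, 203, 27, 21, 319])] [([245.3, 57.0], [225, 56, 46, 3, 55]), ([255.6, 87.1], [233, 64, 46, 48, 2149])]
[0.5718 0.09   0.0411] 0.0027 moved 0.161
wrist [0.5706 0.089  0.046 ] s/w tri (array([0.57049214, 0.08887803, 0.03809239]), np.float64(0.0018444655662907103)) side/w (array([0.57014256, 0.08937929, 0.04305948]), np.float64(0.00048421565916237743))
```

```bash
python3 -c "
from station import *
print(job_done())"
```

```text
the job is handed in; nothing more can be done
None
```

I pressed the lock button fully down with the shut fingertips, at about 15–21 N. I then slid the carriage about 160 mm along the rail until it met the end stops, lifted straight off, and handed the job in at about 9 s.

- **Home position:** the push force rose to 8–10 N at 160 mm of travel. Afterwards the pad measured 161 mm from where it started. The pictures show the front shoulder against the posts with no visible gap.
- **Button up:** the pad's height from the scene and side cameras was 41 mm, against 39.5 mm by the same method before pressing. Both sit below the true 46 mm because the dark mask includes the pad's sides. The two camera rays missed each other by 2.7 mm this time. The wrist camera paired with the other two gave 38 mm and 43 mm. So the button looks up, but a few millimetres of scatter means this check is weaker than the position one. I did not test the lock by pushing on the carriage.
- **Bottle, beaker and vial:** they look undisturbed in the last pictures, and I planned the path clear of them. I did not measure their positions again.
- **Robot:** it ended clear of everything, with under 1 N on the wrist.

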